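Fetch the sample cup from behind the bottles

TASK

A guest wants a taste: fetch the small white cup that stands boxed in behind the three bottles on the black tray. First stand all three bottles aside on the rubber bar mat, then stand the cup in the middle of the round beer mat, and then put each bottle back upright exactly where it stood on the tray. Leave the salt shaker and the two upturned glasses alone and tip nothing over.

Things in the scene. Friction and masses are not known exactly. Their poses are not given: they have to be found in the camera images.
- tray: Low black open tray, fixed, 260 mm wide (its y) by 180 mm deep (its x, pointing away from the robot), 14 mm high rim with 3 mm walls, a small steel carrying handle 16 mm out on each short side. Its floor, on which the bottles, cup and shaker stand, is the 3 mm thick bottom. Origin: centre of its underside on the counter. Its yaw varies by up to 0.25 rad.
- bar_mat: Black rubber bar mat lying fixed on the counter, 300 mm long (its x) by 120 mm wide (its y), 6 mm thick: the place to set the bottles aside. Origin: centre of its underside on the counter. Empty at the start; to the left or to the right of the tray.
- beer_mat: Single round pale beer mat lying fixed on the counter on the other side of the tray from the bar mat, 100 mm diameter, 4 mm thick: the place for the cup. Origin: centre of its underside. (The pile of seven beer mats at the far left edge is not it.)
- slim_bottle: Slim round amber bottle, full and closed, about 0.34 kg, 195 mm high: body 52 mm diameter up to 95 mm, then a long cone up to 143 mm; neck 27 mm diameter from there to a steel crown cap (29 mm diameter) on its top 7 mm. Origin: centre of its underside, z up along the bottle. Best gripped by the neck from above.
- stubby_bottle: Stout round amber bottle, full and closed, about 0.40 kg, 165 mm high: body 62 mm diameter up to 92 mm, short shoulder up to 116 mm; neck 27 mm diameter from there to a steel crown cap (29 mm diameter) on its top 7 mm. Origin: centre of its underside, z up along the bottle. Best gripped by the neck from above.
- square_bottle: Amber bottle with a square 50 x 50 mm body up to 110 mm, full and closed, about 0.38 kg, 180 mm high: shoulder up to 132 mm; neck 27 mm diameter from there to a black screw cap (32 mm diameter) on its top 16 mm. Origin: centre of its underside, z up along the bottle, x and y square to its sides. Best gripped by the neck from above.
- cup: Small white stoneware cup without handle, open at the top, 72 mm high, 56 mm outer diameter (48 mm at the foot), wall 4 mm, about 0.15 kg. Origin: centre of its underside, z up. It starts in the middle of the tray's far half, two bottles on the robot's side of it and one beside it, each about 72 mm away axis to axis: a gripper cannot get down to it until they are gone. Grip it across the outside.
- salt_shaker: Steel salt shaker with a domed top, 42 mm diameter, 64 mm high, standing on the tray close to the cup (about 72 mm axis to axis), on the side where no bottle stands beside it. It is low and need not be moved; leave it where it is. Origin: centre of its underside.
- glass_left: Upturned clear glass, 70 mm diameter at the counter, 120 mm high, standing beyond the tray on the left (+y). Leave it alone. Origin: centre of its underside on the counter.
- glass_right: Upturned clear glass, same as glass_left, standing beyond the tray on the right (-y). Leave it alone. Origin: centre of its underside on the counter.

How it is judged:
By the outcome, as a careful person would: the job done as asked, in the order asked, and still so for the second after the job is handed in, with the robot touching nothing.
It also fails if it takes over 149 s, if anything falls off the work surface, if the arm or the gripper's body presses on something with over 40 N, if the wrist force passes 120 N, or if a joint passes its speed limit or range.

ROBOT

A 6-joint arm with a two-finger parallel gripper is mounted at the origin on the work surface. World frame = base frame: x ahead of the robot, y to its left, z up, the work surface at z = 0. Lengths are in m, angles in rad, forces in N, time in s.
With the tool pointing down it reaches from about 0.25 to 0.8 m from the base axis. Payload 3.9 kg.
Tool frame: the origin (TCP) lies midway between the tips of the shut fingers; the grasp point (between the pads) lies 19 mm behind it (ctrl.grip_depth is the distance from the TCP to the grasp point, in m); z points along the fingers, y is the line along which they close (so a half turn about z gives the same grasp; the last joint's range is limited). The gripper opens to 85 mm and grips with 20 to 120 N. Pads are 22 mm wide; open, the fingers measure 114 mm over their backs; the gripper's body (76 mm by 85 mm) begins 54 mm behind the grasp point. The pads swing forward as they close: fully open they stand 13 mm farther back than shut.
Start: joints at [-1.155, 0.26, -0.138, 1.173, 0, 1.571], TCP at [0.212, -0.48, 0.231] pointing down, gripper open.
Joint ranges: [-2.78, 2.78], [-0.83, 1.72], [-1.28, 1.37], [-1.9, 2.12], [-1.57, 1.48], [-3.14, 3.14]. Speed limits (rad/s): [2.57, 2.57, 3.14, 3.14, 3.14, 3.14].

INTERFACE

Orientations are given as a 3x3 rotation matrix whose columns are the frame's x, y, z axes.
In Python, from bench import ctrl, eoat, solver, cams, job gives the robot as it stands. Calls block until the motion is done:
- ctrl.move_ptp(position, orientation): joint-space move of the TCP to a pose.
- ctrl.move_straight(position, v=0.15, rot=None, until_force=None): straight line of the TCP; rot=None keeps the orientation; v is the mean speed in m/s. With until_force (N) it stops when the force on the tool has changed by that much, and returns True; else False.
- ctrl.move_joints(angles): joint-space move.
- eoat.release() and eoat.grab(grasp_force=None): open the fingers fully, or close them until they stop; grasp_force is the grip in N (None keeps the last).
- ctrl.sleep(seconds).
- solver.solve_ik(position, orientation): joint angles nearest the present ones, or None.
- ctrl.get_state(): the state.
- cams.snapshot(name): name is "side" or "top" or "wrist"; returns (picture, depth): 420x560x3 uint8, red, green, blue; 420x560 float32, m along the optical axis (not along the pixel's ray), 0 where there is no reading.
- cams.calibration(name): a dict with "mtx" (3x3 intrinsics, pixels), "extrinsics" (4x4, takes a point from world to camera coordinates); the wrist camera has in their place "hand_eye" (4x4, takes a point from camera to tool coordinates, whose origin is the TCP and whose axes are the flange's). Camera axes: x right, y up, looking along -z (the intrinsics and any distortion apply to the point x, -y, -z); pixel columns grow to the right and rows downward; lengths in m; the calibration is good to about 2 mm. A picture is of the moment at which its call begins: read the wrist's pose just before it. calibration takes no time and is no camera call.
A pose or a line that the arm cannot do raises ctrl.Unreachable and nothing moves.
- job.finish_job(): hands the job in; it is judged then, once.
The state is a dict: "clock": time; "joint_positions": joint angles; "joint_vel": joint speeds; "joint_efforts": joint torques, N m; "ee_pos": TCP position; "tcp_rot": TCP orientation; "contact_force": force on the tool from outside, world axes, zero at the start; "moment": the same for the moment, N m; "grip_width": finger opening in m; "grip_force": force on a finger pad.
Only numpy, scipy, OpenCV 4.12 (cv2) and the standard library are available. Lean on these libraries where they do the work, as an engineer would, in place of code of your own. Each camera call takes 0.05 s, during which the arm holds its last target. There are 200 camera calls.

## Working session

There is one attempt and no reset: what is moved stays moved. The work goes in short steps, each a Python script; the robot and the scene stay as the last script left them, time stands still between calls to the robot, and variables do not carry over. Pictures are saved under pics/ and viewed, at most 14 in all, crops included, and the job is handed in when it is done.

```bash
ls; mkdir -p pics
python3 - <<'E'
from bench import ctrl, eoat, solver, cams, job
import cv2,numpy as np
for n in ("top","side"):
    p,d=cams.snapshot(n); cv2.imwrite(f"pics/{n}0.png",p[:,:,::-1]); np.save(f"pics/{n}0.npy",d)
    c=cams.calibration(n); print(n,{k:np.round(v,4).tolist() if not isinstance(v,str) else v for k,v in c.items()})
print({k:np.round(v,4).tolist() for k,v in cams.calibration("wrist").items()})
s=ctrl.get_state(); print(s["clock"],s["tcp_rot"],s["grip_width"], ctrl.grip_depth)
E
```

```text
pics
top {'mtx': [[509.1707, 0.0, 275.552], [0.0, 509.1707, 214.8033], [0.0, 0.0, 1.0]], 'extrinsics': [[-0.0043, -1.0, -0.0063, 0.0103], [0.9988, -0.0046, 0.0492, -0.605], [-0.0492, -0.0061, 0.9988, -1.0814], [0.0, 0.0, 0.0, 1.0]]}
side {'mtx': [[391.635, 0.0, 282.5811], [0.0, 391.635, 212.5061], [0.0, 0.0, 1.0]], 'extrinsics': [[-0.9435, 0.3311, 0.016, 0.5961], [-0.2007, -0.6092, 0.7672, 0.0977], [0.2637, 0.7206, 0.6412, -1.3084], [0.0, 0.0, 0.0, 1.0]]}
{'mtx': [[303.0948, 0.0, 274.5499], [0.0, 303.0948, 208.6885], [0.0, 0.0, 1.0]], 'hand_eye': [[-0.0004, 0.9647, 0.2635, 0.0671], [1.0, 0.0005, -0.0004, -0.0003], [-0.0005, 0.2635, -0.9647, -0.1443], [0.0, 0.0, 0.0, 1.0]]}
0.1 [[ 9.14811995e-01  4.03879290e-01 -7.30531979e-04]
 [ 4.03879950e-01 -9.14810579e-01  1.60947495e-03]
 [-1.82647820e-05 -1.76741421e-03 -9.99998438e-01]] 0.08554073733297006 0.0187
```

View pics/top0.png

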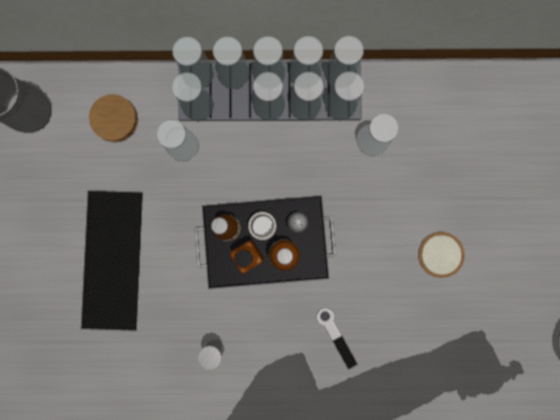

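View pics/side0.png

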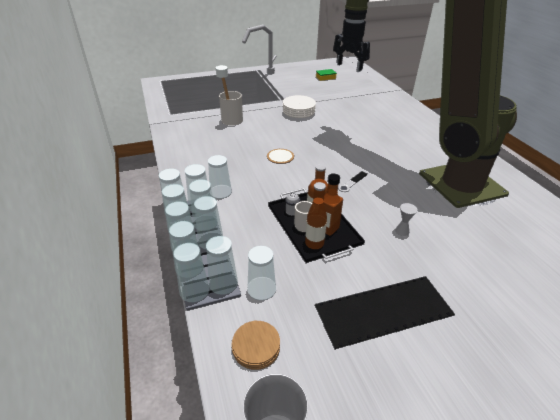

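The top view shows the slim bottle (220,226), square (246,258), stubby (285,256), cup (262,226) and shaker (298,222). The bar mat is at (113,260) and the beer mat at (441,255). I'll turn these into positions using the depth image.

```bash
cat > h.py <<'E'
import numpy as np, cv2
from bench import ctrl, eoat, solver, cams, job
def cloud(name,d,T=None):
    c=cams.calibration(name); K=c["mtx"]
    E=np.linalg.inv(c["extrinsics"]) if T is None else T@c["hand_eye"]
    v,u=np.mgrid[:d.shape[0],:d.shape[1]]
    P=np.stack([(u-K[0,2])/K[0,0]*d,-(v-K[1,2])/K[1,1]*d,-d,np.ones_like(d)],-1)
    return (P@E.T)[...,:3]
def toolT(s):
    T=np.eye(4);T[:3,:3]=s["tcp_rot"];T[:3,3]=s["ee_pos"];return T
E
python3 - <<'E'
from h import *
d=np.load("pics/top0.npy"); im=cv2.imread("pics/top0.png"); W=cloud("top",d)
print({k:v for k,v in cams.calibration("top").items() if k not in("mtx","extrinsics")})
print("counter z",np.median(W[340:400,420:520,2]))
def circ(u,v,r,zlo,zhi,n):
    s=W[v-r:v+r,u-r:u+r].reshape(-1,3); s=s[(s[:,2]>zlo)&(s[:,2]<zhi)]
    if len(s)<5: print(n,len(s));return
    (c,rad)=cv2.minEnclosingCircle(s[:,:2].astype(np.float32)); print(n,len(s),"mean",s.mean(0).round(4),"mec",np.round(c,4),round(rad,4))
circ(220,226,16,.188,.21,"slim"); circ(246,258,16,.173,.195,"square"); circ(285,256,16,.158,.18,"stubby")
circ(262,226,18,.066,.08,"cup"); circ(298,222,14,.05,.08,"shaker")
g=cv2.cvtColor(im,cv2.COLOR_BGR2GRAY)
for n,(x0,y0,x1,y1),z in (("tray",(198,190,335,295),.014),("mat",(75,185,150,335),.006)):
    m=np.zeros_like(g); m[y0:y1,x0:x1]=(g[y0:y1,x0:x1]<45)*255
    m=cv2.morphologyEx(m,cv2.MORPH_OPEN,np.ones((5,5)))
    q=cv2.boxPoints(cv2.minAreaRect(cv2.findNonZero(m)))
    X=[W[int(round(b)),int(round(a))] for a,b in q]
    print(n,q.round(1).tolist(),np.round(X,3).tolist(),"ctr",np.mean(X,0).round(4))
m=np.zeros_like(g); m[225:285,412:470]=((im[225:285,412:470].max(2).astype(int)-im[225:285,412:470].min(2))>25)*255
cs=max(cv2.findContours(m,0,1)[0],key=cv2.contourArea);(c,r)=cv2.minEnclosingCircle(cs);print("beer",c,r,W[int(round(c[1])),int(round(c[0]))])
E
```

```text
{}
counter z 0.0012090800587374329
slim 197 mean [0.578  0.1075 0.199 ] mec [0.5778 0.108 ] 0.0146
square 241 mean [0.5187 0.0658 0.1841] mec [0.5187 0.066 ] 0.016
stubby 186 mean [ 0.5221 -0.0092  0.1691] mec [ 0.5218 -0.0093] 0.0143
cup 161 mean [0.5808 0.0359 0.0757] mec [0.5738 0.0307] 0.0365
shaker 293 mean [ 0.5883 -0.038   0.0617] mec [ 0.589  -0.0382] 0.0211
tray [[202.10000610351562, 206.10000610351562], [312.6000061035156, 196.6999969482422], [319.5, 277.70001220703125], [208.89999389648438, 287.0]] [[0.625, 0.167, 0.012], [0.644, -0.074, 0.003], [0.469, -0.085, 0.014], [0.451, 0.151, 0.014]] ctr [0.5473 0.0396 0.0107]
mat [[81.5, 327.1000061035156], [88.30000305175781, 190.39999389648438], [141.89999389648438, 193.10000610351562], [135.10000610351562, 329.79998779296875]] [[0.366, 0.426, 0.009], [0.661, 0.415, 0.009], [0.654, 0.298, 0.008], [0.359, 0.311, 0.005]] ctr [0.5101 0.3627 0.0079]
beer (441.2595520019531, 254.38168334960938) 23.300630569458008 [ 0.51924804 -0.34798444  0.00942956]
```

```bash
cat >> h.py <<'E'
def R(deg):
    a=np.radians(deg);c,s=np.cos(a),np.sin(a)
    return np.array([[-s,c,0],[c,s,0],[0,0,-1.]])
def band(W,c,rad,zlo,zhi):
    s=W.reshape(-1,3); s=s[(s[:,2]>zlo)&(s[:,2]<zhi)&(np.hypot(*(s[:,:2]-c).T)<rad)]
    if len(s)<5: return len(s),None,None
    (m,r)=cv2.minEnclosingCircle(s[:,:2].astype(np.float32)); return len(s),np.r_[s.mean(0),m].round(4),round(r,4)
def wrist(tag):
    s=ctrl.get_state(); p,d=cams.snapshot("wrist"); cv2.imwrite(f"pics/{tag}.png",p[:,:,::-1]); np.save(f"pics/{tag}.npy",d)
    return cloud("wrist",d,toolT(s))
OBJ=dict(slim=((.578,.1075),.188,.21),square=((.5187,.066),.173,.195),stubby=((.522,-.0092),.158,.18))
E
python3 - <<'E'
from h import *
for p,a in (((.578,.1075,.15),-55),((.519,.066,.13),0),((.522,-.009,.12),0),((.605,.36,.14),-55),((.51,.363,.13),0),((.415,.363,.13),0),((.581,.036,.036),0),((.519,-.348,.036),0)):
    q=solver.solve_ik(p,R(a)); print(p,a,None if q is None else np.round(q,2))
ctrl.move_ptp((.47,.05,.36),R(-90))
W=wrist("w1")
for n,(c,lo,hi) in OBJ.items(): print(n,*band(W,np.array(c),.025,lo,hi))
print("cup",*band(W,np.array((.581,.036)),.035,.066,.082)); print("shaker",*band(W,np.array((.588,-.038)),.03,.04,.08))
print(ctrl.get_state()["clock"])
E
```

```text
(0.578, 0.1075, 0.15) -55 [ 0.18  0.41 -0.13  1.03  0.    2.71]
(0.519, 0.066, 0.13) 0 [ 0.13  0.32 -0.33  0.92  0.    1.7 ]
(0.522, -0.009, 0.12) 0 [-0.02  0.33 -0.35  0.9   0.    1.55]
(0.605, 0.36, 0.14) -55 [0.54 0.61 0.2  1.15 0.   3.07]
(0.51, 0.363, 0.13) 0 [ 0.62  0.49 -0.06  1.02  0.    2.19]
(0.415, 0.363, 0.13) 0 [ 0.72  0.37 -0.26  0.95  0.    2.29]
(0.581, 0.036, 0.036) 0 [ 0.06  0.5  -0.31  0.76  0.    1.63]
(0.519, -0.348, 0.036) 0 [-0.59  0.56 -0.19  0.81  0.    0.98]
slim 807 [0.5793 0.1075 0.1994 0.5796 0.1079] 0.0145
square 748 [0.5205 0.066  0.1845 0.5202 0.0661] 0.016
stubby 570 [ 0.524  -0.0086  0.1694  0.5237 -0.009 ] 0.0144
cup 456 [0.5848 0.0351 0.0756 0.5831 0.0356] 0.0279
shaker 786 [ 0.5895 -0.0357  0.061   0.5908 -0.0384] 0.0215
3.9667
```

View pics/w1.png

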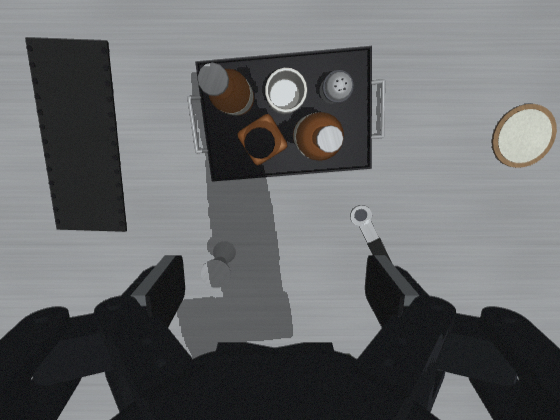

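The picture shows the cap positions from the wrist camera, and they agree with the top view within 2 mm: slim (213,78), square (262,140), stubby (330,138), cup (285,90). I'll start with the slim bottle, since it's the tallest.

```bash
cat >> h.py <<'E'
import json,os
def load(): return json.load(open("st.json")) if os.path.exists("st.json") else {}
def keep(k,v): s=load(); s[k]=v; json.dump(s,open("st.json","w"))
def pick(xy,z,deg,lift,force=60):
    """open hand above, down to TCP z, grip, lift; returns TCP pose at the grip"""
    if eoat_open(): eoat.release()
    ctrl.move_ptp((*xy,z+.09),R(deg)); ctrl.move_straight((*xy,z),v=.12)
    eoat.grab(force); s=ctrl.get_state(); p=np.array(s["ee_pos"])
    ctrl.move_straight((*xy,z+lift),v=.15)
    t=ctrl.get_state(); print("pick",p.round(4),"w",round(s["grip_width"],4),"after lift w",round(t["grip_width"],4),"F",np.round(t["contact_force"],1),"t",round(t["clock"],1))
    return p
def eoat_open(): return ctrl.get_state()["grip_width"]<.08
def place(xy,z,deg,zc,up=.1):
    """carry at TCP height zc, down until contact near z, release, retreat"""
    ctrl.move_straight((*xy,zc),v=.25,rot=R(deg)); ctrl.move_straight((*xy,z+.008),v=.12); ctrl.sleep(.2)
    hit=ctrl.move_straight((*xy,z-.004),v=.02,until_force=4); s=ctrl.get_state(); p=np.array(s["ee_pos"])
    eoat.release(); ctrl.move_straight((*xy,p[2]+up),v=.2)
    print("place",hit,p.round(4),"z err",round(p[2]-z,4),"t",round(ctrl.get_state()["clock"],1)); return p
E
python3 - <<'E'
from h import *
z=.003+.1655-.0187-.002
p=pick((.579,.1078),z,-55,.1); keep("slim",[.579,.1078,z])
q=place((.607,.361),z+.003,-30,z+.1); keep("slim_mat",[.607,.361,float(q[2])])
ctrl.move_ptp((.47,.15,.36),R(-90)); W=wrist("w2")
for n,(c,lo,hi) in OBJ.items(): print(n,*band(W,np.array(c),.025,lo,hi))
print("slim on mat",*band(W,np.array((.607,.361)),.04,.19,.22))
E
```

```text
pick [0.5795 0.108  0.1483] w 0.0256 after lift w 0.0259 F [-0.1  0.  -3.4] t 11.0
place True [0.6071 0.3611 0.1513] z err 0.0005 t 14.9
slim 0 None None
square 801 [0.5206 0.0672 0.1842 0.5203 0.0661] 0.0162
stubby 630 [ 0.524  -0.0074  0.1689  0.5238 -0.0088] 0.0145
slim on mat 1099 [0.6068 0.3585 0.201  0.6074 0.3608] 0.0148
```

View pics/w2.png

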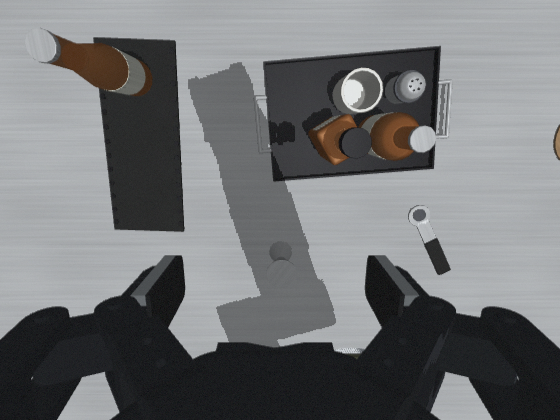

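The slim bottle stands upright on the mat at (130,75), and the rest hasn't moved. Next are the square and stubby bottles.

Run:
```python
from h import *
for n,xy,h,m in (("square",(.520,.0662),.148,(.511,.362)),("stubby",(.5233,-.009),.137,(.415,.366))):
    z=.003+h-.0187-.002
    pick(xy,z,0,.1); keep(n,[*xy,z])
    q=place(m,z+.003,0,z+.1); keep(n+"_mat",[*m,float(q[2])])
ctrl.move_ptp((.47,.10,.36),R(-90)); W=wrist("w3")
print("cup",*band(W,np.array((.5825,.0355)),.035,.066,.082)); print("shaker",*band(W,np.array((.588,-.038)),.03,.04,.08))
print(ctrl.get_state()["clock"])
```

```text
pick [0.52   0.0662 0.1305] w 0.0267 after lift w 0.0271 F [-1.4  0.6 -4.7] t 25.6
place True [0.5105 0.3616 0.1324] z err -0.0009 t 29.7
pick [ 0.5234 -0.009   0.1198] w 0.0257 after lift w 0.0256 F [-0.3 -0.  -4.3] t 33.4
place True [0.415  0.3661 0.1228] z err 0.0005 t 37.9
cup 485 [0.5842 0.0344 0.0752 0.5832 0.0355] 0.0282
shaker 802 [ 0.5895 -0.0343  0.0608  0.5907 -0.0381] 0.0214
42.2417
```

View pics/w3.png

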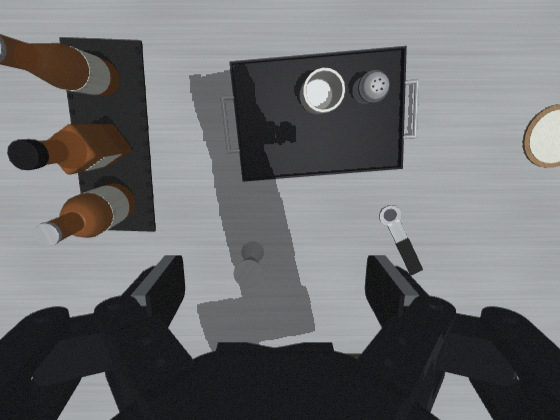

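All three bottles stand on the mat, and the cup (322,90) and shaker (375,87) are undisturbed. Now I'll locate the beer mat in the wrist view and pick the cup.

Run:
```python
from h import *
T=np.eye(4);T[:3,:3]=R(-90);T[:3,3]=(.47,.05,.36)
W=cloud("wrist",np.load("pics/w1.npy"),T); im=cv2.imread("pics/w1.png").astype(int)
m=((im.max(2)-im.min(2))>25).astype(np.uint8); m[:80]=0;m[200:]=0;m[:,:450]=0
c=max(cv2.findContours(m,0,1)[0],key=cv2.contourArea).reshape(-1,2)
P=np.array([W[v,u] for u,v in c]); print("w1 beer",cv2.minEnclosingCircle(P[:,:2].astype(np.float32)),len(P))
d=np.load("pics/top0.npy");W=cloud("top",d);im=cv2.imread("pics/top0.png").astype(int)
m=((im.max(2)-im.min(2))>25).astype(np.uint8); m[:225]=0;m[285:]=0;m[:,:412]=0;m[:,470:]=0
c=max(cv2.findContours(m,0,1)[0],key=cv2.contourArea).reshape(-1,2)
P=np.array([W[v,u] for u,v in c]); print("top beer",cv2.minEnclosingCircle(P[:,:2].astype(np.float32)),len(P))
z=.003+.052-.0187-.004
pick((.583,.0355),z,0,.11,40); keep("cupz",z)
```

```text
w1 beer ((0.5282242894172668, -0.17606231570243835), 0.22678007185459137) 177
top beer ((0.5262575149536133, -0.19878104329109192), 0.2012961059808731) 129
pick [0.5837 0.0356 0.0335] w 0.0559 after lift w 0.0554 F [-0.4  0.3 -1.2] t 48.2
```

Run:
```python
from h import *
T=np.eye(4);T[:3,:3]=R(-90);T[:3,3]=(.47,.05,.36)
for n,T,b in (("w1",T,(80,200,450,560)),("top0",None,(225,285,412,470))):
    W=cloud("wrist" if T is not None else "top",np.load(f"pics/{n}.npy"),T); im=cv2.imread(f"pics/{n}.png").astype(int)
    m=((im.max(2)-im.min(2))>25).astype(np.uint8); k=np.zeros_like(m);k[b[0]:b[1],b[2]:b[3]]=1
    c=[max(cv2.findContours(m*k,0,1)[0],key=cv2.contourArea)]; f=cv2.drawContours(np.zeros_like(m),c,0,1,-1)
    P=W[f>0];P=P[(abs(P[:,2])<.03)]; print(n,P.mean(0).round(4),len(P),P.min(0).round(4),P.max(0).round(4))
# look from above the beer mat with the cup in hand held high
ctrl.move_straight((.45,-.34,.17),v=.3,rot=R(-90))
ctrl.move_straight((.42,-.345,.25),v=.2)
wrist("w4"); print(ctrl.get_state()["clock"],ctrl.get_state()["ee_pos"])
```

```text
w1 [ 0.5218 -0.3497  0.0061] 3114 [ 4.709e-01 -4.032e-01  3.000e-04] [ 0.5697 -0.2998  0.0099]
top0 [ 0.5183 -0.3498  0.0052] 1678 [ 0.4692 -0.4    -0.0022] [ 0.5667 -0.3001  0.0121]
50.5333 [ 0.41993631 -0.3441649   0.2486966 ]
```

View pics/w4.png

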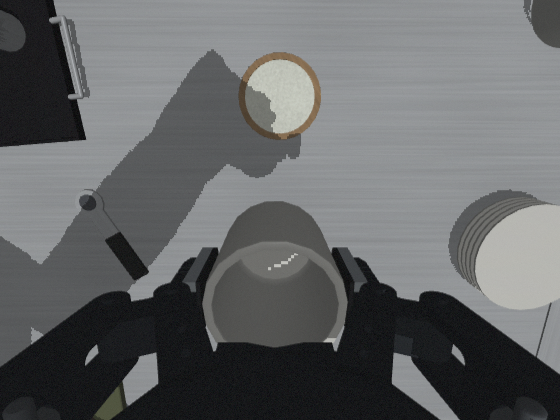

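The cup is held level, and the beer mat centre is at (280,96), consistent with (.520, −.350).

Run:
```python
from h import *
z=load()["cupz"]+.001
place((.520,-.350),z,-90,z+.1)
ctrl.move_ptp((.40,-.33,.33),R(-90)); W=wrist("w5")
print("cup",*band(W,np.array((.52,-.35)),.04,.066,.09));
```

```text
place True [ 0.5202 -0.3501  0.0345] z err 0.0012 t 53.9
cup 576 [ 0.5221 -0.3502  0.0764  0.5201 -0.3496] 0.0278
```

View pics/w5.png

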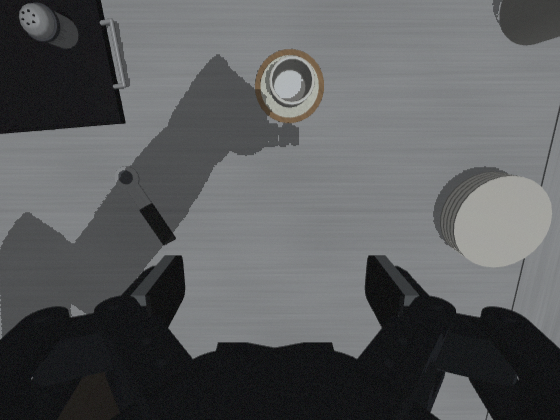

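The cup (290,83) stands centred on the beer mat (290,86). Now the bottles go back in reverse order.

Run:
```python
from h import *
s=load()
for n,a,b in (("stubby",0,0),("square",0,0),("slim",-30,-55)):
    m=s[n+"_mat"]; h=s[n]
    pick(m[:2],m[2],a,.1); place(h[:2],h[2],b,h[2]+.1)
ctrl.move_ptp((.47,.05,.36),R(-90)); W=wrist("w6")
for n,(c,lo,hi) in OBJ.items(): print(n,*band(W,np.array(c),.025,lo,hi))
print("shaker",*band(W,np.array((.588,-.038)),.03,.04,.08)); print(ctrl.get_state()["clock"])
```

```text
pick [0.4151 0.3662 0.1233] w 0.0257 after lift w 0.0253 F [ 0.1  0.4 -4.3] t 59.7
place True [ 0.5234 -0.0091  0.1202] z err 0.0009 t 64.2
pick [0.5107 0.3622 0.1326] w 0.0271 after lift w 0.027 F [ 0.3 -0.4 -3.9] t 67.9
place True [0.5199 0.0661 0.1295] z err -0.0008 t 72.0
pick [0.6073 0.3613 0.1518] w 0.0258 after lift w 0.0255 F [ 0.2 -0.3 -4.3] t 75.5
place True [0.5792 0.1078 0.1488] z err 0.001 t 79.5
slim 807 [0.5793 0.1075 0.1994 0.5796 0.108 ] 0.0146
square 738 [0.5202 0.0649 0.1846 0.5201 0.065 ] 0.0159
stubby 567 [ 0.5241 -0.0088  0.1695  0.524  -0.0091] 0.0144
shaker 789 [ 0.5896 -0.0359  0.0609  0.5907 -0.0382] 0.0214
84.275
```

View pics/w6.png

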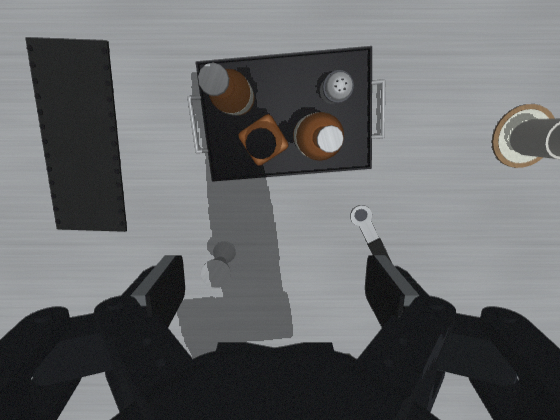

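The picture matches the starting layout, with caps back within about 1 mm. I'll do one quick check of the square bottle's yaw, before against after.

Run:
```python
from h import *
T=np.eye(4);T[:3,:3]=R(-90);T[:3,3]=(.47,.05,.36)
for n in ("w1","w6"):
    W=cloud("wrist",np.load(f"pics/{n}.npy"),T)
    for lo,hi in ((.098,.118),(.104,.116)):
        s=W.reshape(-1,3); s=s[(s[:,2]>lo)&(s[:,2]<hi)&(np.hypot(s[:,0]-.520,s[:,1]-.066)<.04)].astype(np.float32)
        print(n,len(s),cv2.minAreaRect(s[:,:2]))
```

```text
Traceback (most recent call last):
cv2.error: OpenCV(4.12.0) /io/opencv/modules/imgproc/src/convhull.cpp:143: error: (-215:Assertion failed) total >= 0 && (depth == CV_32F || depth == CV_32S) in function 'convexHull'
```

Run:
```python
from h import *
T=np.eye(4);T[:3,:3]=R(-90);T[:3,3]=(.47,.05,.36)
for n in ("w1","w6"):
    W=cloud("wrist",np.load(f"pics/{n}.npy"),T)
    for lo,hi in ((.098,.118),(.104,.116)):
        s=W.reshape(-1,3); s=s[(s[:,2]>lo)&(s[:,2]<hi)&(np.hypot(s[:,0]-.520,s[:,1]-.066)<.04)]
        print(n,len(s),cv2.minAreaRect(np.ascontiguousarray(s[:,None,:2]*1000,dtype=np.float32)))
```

```text
w1 572 ((520.3758544921875, 66.30479431152344), (49.8791389465332, 49.870765686035156), 31.950458526611328)
w1 485 ((520.3758544921875, 66.30479431152344), (49.8791389465332, 49.870765686035156), 31.950458526611328)
w6 565 ((519.8077392578125, 64.8160400390625), (49.763458251953125, 49.8299446105957), 32.35809326171875)
w6 479 ((519.8077392578125, 64.8160400390625), (49.763458251953125, 49.8299446105957), 32.35809326171875)
```

The square bottle is back within 1.6 mm and 0.4° of where it stood, and the arm is clear of everything.

Run:
```python
from bench import job
print(job.finish_job())
```

```text
the job is handed in; nothing more can be done
None
```

The job is handed in at about 84 s: the cup stands centred on the beer mat, all three bottles are back upright within about 2 mm of where they stood, the shaker has not moved, and the glasses were left alone.

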